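Mesh the chopping blade onto the food processor's splined spindle

ROBOT

A 7-joint arm with a two-finger parallel gripper is mounted at the origin on the work surface. World frame = base frame: x ahead of the robot, y to its left, z up, the work surface at z = 0. Lengths are in m, angles in rad, forces in N, time in s.
With the tool pointing down it reaches from about 0.425 to 0.925 m from the base axis. Payload 6.8 kg.
Tool frame: the origin (TCP) lies at the very end of the fingers, on their centre line; the grasp point (between the pads) lies 19 mm behind it; z points along the fingers, y is the line along which they close (so a half turn about z gives the same grasp; the last joint's range is limited). The gripper opens to 85 mm and grips with 20 to 120 N. Pads are 22 mm wide; open, the fingers measure 114 mm over their backs; the gripper's body (76 mm by 85 mm) begins 54 mm behind the grasp point. The pads swing forward as they close: fully open they stand 13 mm farther back than shut.
Start: joints at [1.093, 0.477, 0.022, 1.555, -0.011, 1.109, -0.083], TCP at [0.244, -0.629, 0.231] pointing down, gripper open.
Joint ranges: [-2.96, 2.96], [-0.34, 2.1], [-1.41, 1.46], [0.24, 2.44], [-1.37, 4.51], [0.17, 1.92], [-2.96, 2.96]. Speed limits (rad/s): [2.39, 2.39, 3.14, 3.14, 3.14, 3.14, 3.14].

INTERFACE

Orientations are given as a unit quaternion [w, x, y, z].
In Python, from station import bot gives the robot as it stands. The module is installed in compiled form; this text tells all that it offers.
- The arm moves only by the shell command python3 -m jog 'ROWS' [OPENING] [FORCE]. ROWS is JSON, a list of rows, each a list of 4 numbers: the shift along the tool's x, y, z in cm, then the turn about the tool's z in rad. In form: [[x, y, z, spin], ...]. A call has 1 to 20 rows; each row is the pose to reach, as a shift and turn from the pose commanded when the call began, along the tool's axes at that moment; what a row does not reach only later rows make up. A row lasts 1/12 s, in which the tool goes at most 41.7 mm and 7.16 degrees, less where a joint would pass 70% of its speed; a pose out of reach is approached as far as the arm can. A call with a gripper value outside its range is refused whole. OPENING is the closure, from -1 (fully open) to 1 (shut), set as the call begins (- or left out, the last holds). The fingers move at their own pace and stop on an object; FORCE is the grip in N (left out, the last holds). Time passes only in rows, so rows that repeat a pose let the fingers close. It gives the time, the measured TCP pose, the force, the opening and the grip force at its end, in the units of the state.
- bot.get_obs(): the state, without advancing time (a new reading comes with each control period).
- bot.read_camera(name): name is "side" or "top" or "wrist"; returns a dict with "pixels" (420x560x3 uint8, red, green, blue), "depth" (420x560 float32, m along the optical axis (not along the pixel's ray), 0 where there is no reading), "fovy" (degrees; the focal length in pixels is half the picture's height over the tangent of half this angle, whatever the lens; pixels are square), "cx", "cy" (the principal point, pixels), "pose" (4x4, takes a point from camera to world coordinates). Camera axes: x right, y down, z forward; pixel columns grow to the right and rows downward; lengths in m; the calibration is good to about 2 mm. A picture is of the moment at which its call begins.
- bot.hand_in(): hands the job in; it is judged then, once.
The state is a dict: "t": time; "q": joint angles; "joint_vel": joint speeds; "joint_torque": joint torques, N m; "eef_pos": TCP position; "tool_rot": TCP orientation; "contact_force": force on the tool from outside, world axes, zero at the start; "torque": the same for the moment, N m; "gripper_width": opening from 0.0 (shut) to 1.0 (fully open); "grasp_force": force on a finger pad.
Only numpy, scipy, OpenCV 4.12 (cv2) and the standard library are available. Lean on these libraries where they do the work, as an engineer would, in place of code of your own. Each camera call takes 0.05 s, during which the arm holds its last target. There are 200 camera calls.

TASK

Fit the steel chopping blade (not the dough paddle) onto the drive spindle in the food processor's bowl: rock and turn it with light pressure until its teeth mesh, first with the spindle's upper ribbed collar and then with the lower one, so that it slides fully home, and let go. Go gently and do not force it: never let it bear on the processor with more than about 50 N. Leave the other things on the worktop where they are.

Things in the scene. Friction and masses are not known exactly. Their poses are not given: they have to be found in the camera images.
- blade: The chopping blade to be fitted, standing upright and loose on the worktop, about 0.15 kg: a white plastic hub, 40 mm diameter, 105 mm tall, and two short flat steel blades that stick out along its +x and -x, to 56 mm from the axis, 13 and 33 mm above the underside. Origin: centre of the hub's underside, where the bore opens; z up along its axis.
- blade_grip (a point): On the blade's axis, 90 mm above the hub's underside, axes as the blade: middle of the grip head, which is the hub's top 36 mm (69 to 105 mm above the underside), 40 mm along its x and 32 mm along its y, flat-sided. Grip it from above across the 32 mm.
- blade_bore (a point): Centre of the bore's mouth in the hub's underside (same point as the blade's origin). The bore has 4 straight inward teeth, 90 degrees apart, the first 45 degrees from the blade's x: 30 mm long from the mouth up, 8.2 mm wide, tips on a 20 mm circle, valleys on a 28 mm circle. Above them it is open to 66 mm.
- processor: The food processor, fixed: white motor base 190 x 180 x 88 mm with a clear open bowl on it (rim 150 mm outside diameter, 170 mm above the worktop, walls 3 mm; its handle on the +x side). A grey drive spindle stands in the middle of the bowl. Origin: centre of the base's underside, z up.
- seat (a point): On the spindle's axis, 101 mm above the worktop, axes as the processor: top of the spindle's round flange (38 mm across), on which a fitted hub's underside rests when fully home. Above it two ribbed drive collars stand one on the other, each 14 mm tall with 4 straight ribs (6.4 mm wide, 26 mm across the ribs, 90 degrees apart, flat upper ends).
- low_rib_tops (a point): On the spindle's axis, 115 mm above the worktop: upper ends of the lower collar's ribs. The slippery collars turn separately (0.08 N m each; light pressure does not drag them) and each has stopped at any angle: their rib angles are NOT measured. A hub meshed on the upper collar can be turned on, taking that collar along, until the lower one matches as well.
- rib_tops (a point): On the spindle's axis, 129 mm above the worktop: upper ends of the upper collar's ribs. Unmatched teeth sit on the rib ends (hub's underside here, or later at low_rib_tops); the hub slides on down only when turned to within about 6 degrees of a match. About 1 mm of play.
- nose (a point): On the spindle's axis, 147 mm above the worktop: tip of the smooth round pilot nose above the ribs, 19 mm in diameter with an 8 mm tapered end, which goes into the bore first and centres it.
- paddle: A dough paddle with the same hub and grip as the blade, but with two upright white plastic wings 40 mm tall, to 53 mm from the axis, in place of steel blades. Not wanted now. Origin: centre of its underside. It and the blade may have changed places.
- spice_jar: Spice jar with a steel cap, 42 mm diameter, 85 mm tall. Origin: centre of its underside.
- oil: Green glass oil bottle, 60 mm diameter, 150 mm tall. Origin: centre of its underside.
- can: Food can, 74 mm diameter, 100 mm tall. Origin: centre of its underside.
- spatula: Kitchen spatula lying on the worktop. Origin: under its middle.
Things that resemble listed ones, but are neither listed nor needed, are in the scene too. Leave any purple look-alike of the blade alone.

How it is judged:
By the outcome, as a careful person would: the job done as asked, in the order asked, and still so for the second after the job is handed in, with the robot touching nothing.
It also fails if it takes over 72 s, if anything falls off the work surface, if the arm or the gripper's body presses on something with over 40 N, if the wrist force passes 120 N, or if a joint passes its speed limit or range.

## Working session

There is one attempt and no reset: what is moved stays moved. The work goes in short steps, Python scripts to look and compute and a shell command to move; the robot and the scene stay as the last step left them, time stands still between calls to the robot, and variables do not carry over. Pictures are saved under pics/ and viewed, at most 10 in all, crops included, and the job is handed in when it is done.

```bash
mkdir -p pics; cat > h.py <<'E'
import numpy as np,cv2
from station import bot
def cam(n):
    c=bot.read_camera(n); d=c['depth']; h,w=d.shape
    f=h/2/np.tan(np.radians(c['fovy'])/2)
    v,u=np.mgrid[:h,:w]
    P=np.stack([(u-c['cx'])*d/f,(v-c['cy'])*d/f,d],-1)@c['pose'][:3,:3].T+c['pose'][:3,3]
    P[d==0]=np.nan
    return c,P
def save(c,name): cv2.imwrite('pics/'+name,c['pixels'][:,:,::-1])
E
python3 - <<'E'
from h import *
o=bot.get_obs();print(o)
for n in('top','side'):
    c,P=cam(n);save(c,n+'0.png');np.savez(n+'0.npz',P=P,pix=c['pixels']);print(c['fovy'],c['pose'])
a=cv2.imread('pics/top0.png');b=cv2.imread('pics/side0.png')
E
```

```text
{'t': 0.0, 'q': array([ 1.09291782,  0.47777528,  0.02234056,  1.55647589, -0.01147207,
        1.10926639, -0.08311195]), 'joint_vel': array([-3.42589139e-04,  4.55960540e-05, -8.19972555e-04, -6.70446739e-04,
       -1.14681126e-03, -6.09301926e-04,  6.54223242e-04]), 'joint_torque': array([-1.32132760e-05, -5.96452975e+01,  1.60813518e+00, -2.81196767e+01,
        1.25167030e-02,  9.43826220e-03,  4.36247979e-05]), 'eef_pos': array([ 0.24371445, -0.62883074,  0.23033205]), 'tool_rot': array([-8.65051678e-04,  9.82954278e-01,  1.83847982e-01, -2.42269341e-04]), 'contact_force': array([-1.04648086,  0.22964399,  0.05985513]), 'torque': array([-0.03691423,  0.02533992, -0.03495918]), 'grasp_force': 0.0, 'gripper_width': 1.001802618215951}
46.62024741861772 [[ 0.01515012 -0.98694525  0.16034197  0.31469549]
 [-0.99987642 -0.01562717 -0.00171451 -0.11416095]
 [ 0.00419782 -0.16029618 -0.98706004  1.40973602]
 [ 0.          0.          0.          1.        ]]
54.19384235643962 [[ 0.99758585 -0.05474629  0.04272378  0.50495277]
 [-0.06478486 -0.51212907  0.85646176 -1.02646146]
 [-0.02500802 -0.85716198 -0.51443944  0.63876115]
 [ 0.          0.          0.          1.        ]]
```

View pics/top0.png

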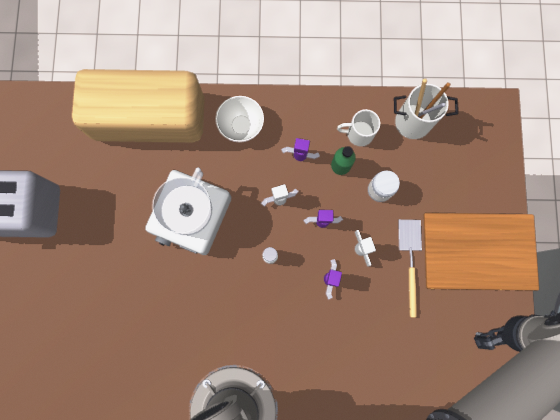

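View pics/side0.png

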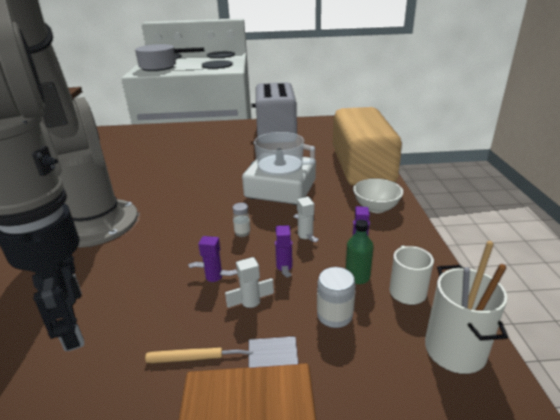

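Candidates in the top view: the white hub at (280,193) has thin grey blades (side 305,218). The white hub at (365,247) has broad white wings (side 248,285), so it is the paddle. The purple look-alikes are at (302,150), (325,218) and (333,280). I choose (280,193), and I'll check it in a crop while measuring.

```bash
python3 - <<'E'
from h import *
a=cv2.imread('pics/top0.png');b=cv2.imread('pics/side0.png')
r=lambda i:cv2.resize(i,(400,400),interpolation=cv2.INTER_CUBIC)
x=np.hstack([r(a[160:230,245:315]),r(b[180:260,265:345])])
x=np.vstack([x,np.hstack([cv2.resize(a[160:260,140:240],(200,200)),cv2.resize(b[120:220,230:330],(200,200)),np.zeros((200,400,3),np.uint8)])])
cv2.imwrite('pics/crop1.png',x)
P=np.load('top0.npz')['P']
def rep(name,Q):
    if len(Q)<5: print(name,len(Q));return
    (cx,cy),(w,h),an=cv2.minAreaRect(Q[:,:2].astype(np.float32)); print(name,len(Q),'mean',Q.mean(0).round(4),'rect',round(cx,4),round(cy,4),round(w,4),round(h,4),round(an,1))
R=P[165:220,255:305].reshape(-1,3)
rep('head',R[(R[:,2]>.095)&(R[:,2]<.115)])
B=R[(R[:,2]>.008)&(R[:,2]<.045)];rep('blades',B)
S=np.load('side0.npz')['P']; c0=R[(R[:,2]>.095)&(R[:,2]<.115)].mean(0)
Q=S.reshape(-1,3);D=np.hypot(*(Q[:,:2]-c0[:2]).T)
rep('head side',Q[(D<.035)&(Q[:,2]>.098)]);
for lo,hi in((.005,.025),(.025,.045)):
    k=Q[(D<.075)&(D>.028)&(Q[:,2]>lo)&(Q[:,2]<hi)];rep(f'bl side{lo}',k)
    if len(k)>3: print(np.degrees(np.arctan2(*(k[:,:2]-c0[:2]).T[::-1])).round())
for nm,T in(('top',P[160:260,140:240].reshape(-1,3)),('side',S[110:210,230:330].reshape(-1,3))):
    m=T[(T[:,2]>.164)&(T[:,2]<.176)];rep(nm+' rim',m)
    # circle fit
    A=np.c_[2*m[:,:2],np.ones(len(m))];s=np.linalg.lstsq(A,(m[:,:2]**2).sum(1),rcond=None)[0];print('circ',s[:2],np.sqrt(s[2]+s[0]**2+s[1]**2))
    d=np.hypot(*(T[:,:2]-s[:2]).T); rep(nm+' nose',T[(d<.03)&(T[:,2]>.135)&(T[:,2]<.15)]);rep(nm+' base',T[(T[:,2]>.08)&(T[:,2]<.095)])
E
```

```text
head 173 mean [ 0.5948 -0.1196  0.1046] rect 0.5956 -0.1198 0.0326 0.0398 16.8
blades 158 mean [ 0.5925 -0.118   0.0242] rect 0.6105 -0.1188 0.1559 0.1427 1.0
head side 133 mean [ 0.5961 -0.1255  0.1044] rect 0.5962 -0.1219 0.0318 0.0431 20.5
bl side0.005 42 mean [ 0.6106 -0.1594  0.016 ] rect 0.611 -0.1592 0.0152 0.0293 34.0
[-58. -73. -65. -62. -82. -77. -73. -67. -66. -59. -80. -76. -74. -69.
 -64. -59. -81. -78. -74. -72. -70. -67. -61. -58. -57. -78. -75. -74.
 -71. -68. -65. -64. -59. -57. -74. -72. -72. -69. -66. -64. -67. -67.]
bl side0.025 15 mean [ 0.5753 -0.0762  0.0338] rect 0.5772 -0.0762 0.0111 0.0163 41.1
[111. 109. 118. 113. 111. 108. 120. 119. 115. 114. 111. 117. 117. 115.
 116.]
top rim 285 mean [0.5495 0.1391 0.1691] rect 0.5416 0.1362 0.1487 0.1493 24.8
circ [0.54301558 0.13458483] 0.07353897745564689
top nose 36 mean [0.5408 0.135  0.1425] rect 0.5413 0.1354 0.0183 0.0137 86.8
top base 2255 mean [0.526  0.1232 0.089 ] rect 0.5411 0.1349 0.1796 0.1891 68.8
side rim 284 mean [0.5449 0.1319 0.1683] rect 0.542 0.1344 0.1485 0.1534 25.1
circ [0.54398468 0.13419885] 0.07331103505973427
side nose 8 mean [0.5438 0.1335 0.1455] rect 0.5437 0.1338 0.0117 0.0044 14.4
side base 1007 mean [0.5305 0.1219 0.0876] rect 0.5486 0.206 0.6829 0.2209 84.5
```

View pics/crop1.png

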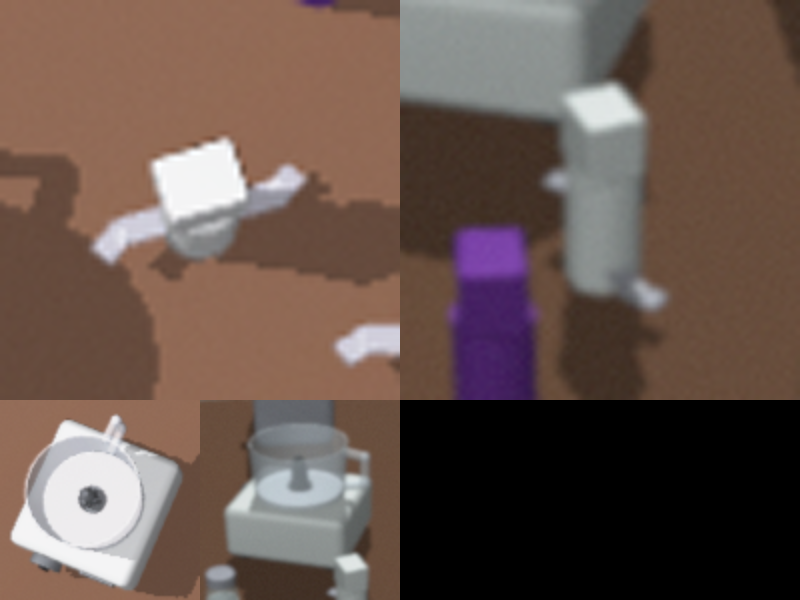

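The close crop confirms it: the hub at (280,193) has two thin steel blades, so it is the blade, standing at about (0.596,-0.120). The spindle is near (0.543,0.135). Next I move above the blade.

```bash
python3 -m jog '[[51.2,-34.7,-4,-1.51],[51.2,-34.7,-4,-1.51],[51.2,-34.7,-4,-1.51],[51.2,-34.7,-4,-1.51],[51.2,-34.7,-4,-1.51],[51.2,-34.7,-4,-1.51],[51.2,-34.7,-4,-1.51],[51.2,-34.7,-4,-1.51],[51.2,-34.7,-4,-1.51],[51.2,-34.7,-4,-1.51],[51.2,-34.7,-4,-1.51],[51.2,-34.7,-4,-1.51],[51.2,-34.7,-4,-1.51],[51.2,-34.7,-4,-1.51],[51.2,-34.7,-4,-1.51],[51.2,-34.7,-4,-1.51],[51.2,-34.7,-4,-1.51],[51.2,-34.7,-4,-1.51],[51.2,-34.7,-4,-1.51],[51.2,-34.7,-4,-1.51]]' -1 30
cat > wr.py <<'E'
from h import *
import sys
c,P=cam('wrist');save(c,sys.argv[1]);o=bot.get_obs()
Q=P.reshape(-1,3)
k=Q[(Q[:,2]>.098)&(Q[:,2]<.112)&(np.hypot(Q[:,0]-.596,Q[:,1]+.12)<.04)]
if len(k): print(len(k),cv2.minAreaRect(k[:,:2].astype(np.float32)),np.median(k[:,2]))
from scipy.spatial.transform import Rotation as R
print(o['q'].round(3),o['eef_pos'].round(4)); M=R.from_quat(o['tool_rot'],scalar_first=True).as_matrix()
print('tool x,y deg',np.degrees(np.arctan2(M[1,:2],M[0,:2])),'z',M[:,2].round(4))
E
python3 wr.py w1.png
```

```text
t: 1.77
eef_pos: [0.5952, -0.1228, 0.2711]
tool_rot: [-0.0, 0.591, 0.807, -0.001]
contact_force: [0.4, -0.7, 1.2]
gripper_width: 0.998
grasp_force: 0.0
1320 ((0.5954245328903198, -0.12020819634199142), (0.03167521953582764, 0.0397050604224205), 18.20237922668457) 0.10528745211814161
[ 0.474  0.376 -0.49   1.65   0.19   1.163  0.244] [ 0.5953 -0.1225  0.2712]
tool x,y deg [107.55497245  17.55495346] z [-5.e-04 -7.e-04 -1.e+00]
```

View pics/w1.png

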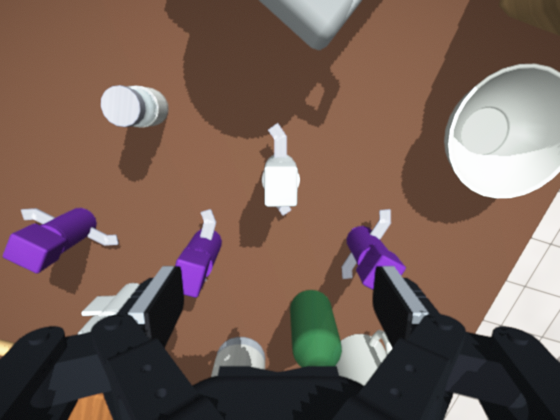

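The wrist view shows the blade at (281,185), with fingers clear of its neighbours. I let the arm settle, go partway down and recheck.

```bash
python3 -m jog '[[0,0,3,-0.01],[0,0,6,-0.01],[0,0,9,-0.01],[0,0,10,-0.01],[0,0,10,-0.01],[0,0,10,-0.01]]' -1 30; python3 wr.py w2.png
```

```text
t: 2.32
eef_pos: [0.5962, -0.1212, 0.172]
tool_rot: [0.0, 0.586, 0.81, 0.0]
contact_force: [0.4, 0.5, 0.4]
gripper_width: 1.003
grasp_force: 0.0
2577 ((0.5955896973609924, -0.11968179047107697), (0.03202491253614426, 0.03941071778535843), 17.7637939453125) 0.10531226831069829
[ 0.453  0.47  -0.471  1.752  0.251  0.977  0.203] [ 0.597  -0.1212  0.173 ]
tool x,y deg [108.2436997  18.2438192] z [ 2.3e-03 -3.0e-04 -1.0e+00]
```

```bash
python3 -m jog '[[0.15,-0.05,3,0],[0.15,-0.05,6,0],[0.15,-0.05,8.5,0],[0.15,-0.05,9.8,0],[0.15,-0.05,9.8,0],[0.15,-0.05,9.8,0],[0.15,-0.05,9.8,0]]' -1 40; python3 -m jog '[[0,0,0,0],[0,0,0,0],[0,0,0,0],[0,0,0,0],[0,0,0,0],[0,0,0,0],[0,0,0,0],[0,0,0,0],[0,0,0,0],[0,0,0,0]]' 1 40; python3 wr.py w3.png
```

```text
t: 2.95
eef_pos: [0.5968, -0.1196, 0.0755]
tool_rot: [0.002, 0.586, 0.81, 0.001]
contact_force: [-0.4, -0.2, -0.5]
gripper_width: 1.001
grasp_force: 0.0
t: 3.78
eef_pos: [0.5955, -0.1195, 0.0739]
tool_rot: [0.0, 0.586, 0.81, 0.0]
contact_force: [-0.4, -0.9, 6.2]
gripper_width: 0.365
grasp_force: 41.7
8614 ((0.5947508215904236, -0.12001480907201767), (0.05885029956698418, 0.040932029485702515), 18.947113037109375) 0.10541189064303524
[ 0.415  0.59  -0.428  1.823  0.328  0.799  0.138] [ 0.5955 -0.1195  0.0738]
tool x,y deg [108.27847246  18.27849875] z [ 1.e-03 -2.e-04 -1.e+00]
```

```bash
python3 -m jog '[[0,0,-2,0],[0,0,-6,0],[0,0,-10,0],[0,0,-14,0],[0,0,-18,0],[0,0,-20,0],[0,0,-20,0],[4,0.5,-20,0],[8,1,-20,0],[12,1.5,-20,0],[16,2,-20,0],[20,2.5,-20,0],[23,2.8,-20,0],[25,2.95,-20,0],[25.8,2.95,-20,0],[25.8,2.95,-20,0],[25.8,2.95,-20,0],[25.8,2.95,-20,0],[25.8,2.95,-20,0]]'; cat > spin.py <<'E'
from h import *
import sys
for n in('top','side','wrist'):
    c,P=cam(n)
    if len(sys.argv)>1: save(c,sys.argv[1]+n+'.png')
    T=P.reshape(-1,3);T=T[np.hypot(T[:,0]-.543,T[:,1]-.1345)<.1]
    m=T[(T[:,2]>.164)&(T[:,2]<.173)]; d=np.hypot(m[:,0]-.543,m[:,1]-.1345);m=m[(d>.068)&(d<.08)]
    if len(m)>20:
        A=np.c_[2*m[:,:2],np.ones(len(m))];s=np.linalg.lstsq(A,(m[:,:2]**2).sum(1),rcond=None)[0];print(n,'rim',len(m),s[:2])
    m=T[(np.hypot(T[:,0]-.543,T[:,1]-.1345)<.016)&(T[:,2]>.13)&(T[:,2]<.152)]
    if len(m):print(n,'nose',len(m),m.mean(0))
    m=T[(T[:,2]>.18)&(T[:,2]<.24)&(np.hypot(T[:,0]-.543,T[:,1]-.1345)<.07)]
    if len(m):print(n,'blade z',m[:,2].min(),cv2.minAreaRect(m[:,:2].astype(np.float32)))
print(bot.get_obs()['eef_pos'])
E
python3 spin.py s1; python3 -c "
import cv2,numpy as np
a=cv2.imread('pics/s1side.png')[60:220,200:360];b=cv2.imread('pics/s1wrist.png')
cv2.imwrite('pics/s1.png',np.hstack([cv2.resize(a,(420,420)),b[:,90:470]]))"
```

```text
t: 5.42
eef_pos: [0.5426, 0.1324, 0.2728]
tool_rot: [0.0, 0.587, 0.809, -0.001]
contact_force: [-0.0, 0.1, -1.1]
gripper_width: 0.371
grasp_force: 40.9
top rim 105 [0.54278792 0.13454061]
top nose 4 [0.54059378 0.12699388 0.13512169]
top blade z 0.19845356042712803 ((0.5519463419914246, 0.10134181380271912), (0.017785584554076195, 0.04717933386564255), 34.8065185546875)
side rim 244 [0.54288252 0.13424488]
side nose 8 [0.543761   0.13204637 0.146093  ]
side blade z 0.2010124044314281 ((0.5402638912200928, 0.1273283064365387), (0.03412696719169617, 0.10782413184642792), 37.44377136230469)
wrist rim 2562 [0.5421873  0.13536318]
wrist blade z 0.20062891953009956 ((0.5327309370040894, 0.16325336694717407), (0.037025343626737595, 0.050019897520542145), 17.469589233398438)
[0.54249009 0.13347748 0.27318085]
```

View pics/s1.png

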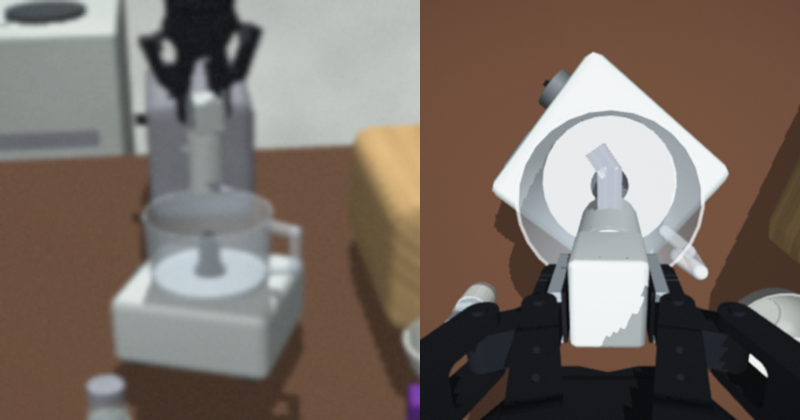

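The blade hangs upright over the bowl, with the spindle at (208,250) in the left panel. I lower it onto the nose, watching the force.

```bash
python3 -m jog '[[0,0,1.5,0],[0,0,3,0],[0,0,4,0],[0,0,4.5,0],[0,0,4.5,0],[0,0,4.5,0]]'; python3 -m jog '[[0,0,0.3,0],[0,0,0.6,0],[0,0,0.9,0],[0,0,1.2,0],[0,0,1.2,0],[0,0,1.2,0]]'
```

```text
t: 6.07
eef_pos: [0.5423, 0.1347, 0.2285]
tool_rot: [-0.0, 0.586, 0.81, 0.0]
contact_force: [0.6, 0.2, -1.4]
gripper_width: 0.369
grasp_force: 40.9
t: 6.57
eef_pos: [0.542, 0.1347, 0.2161]
tool_rot: [-0.0, 0.586, 0.81, -0.0]
contact_force: [1.3, -0.1, -0.9]
gripper_width: 0.366
grasp_force: 40.9
```

```bash
python3 -m jog '[[0,0,0.2,0],[0,0,0.4,0],[0,0,0.6,0],[0,0,0.6,0],[0,0,0.6,0]]'; python3 -m jog '[[0,0,0.15,0],[0,0,0.3,0],[0,0,0.45,0],[0,0,0.45,0],[0,0,0.45,0]]'
```

```text
t: 6.98
eef_pos: [0.5421, 0.1349, 0.2102]
tool_rot: [-0.0, 0.586, 0.81, 0.0]
contact_force: [0.4, 1.0, -1.4]
gripper_width: 0.369
grasp_force: 41.0
t: 7.4
eef_pos: [0.5422, 0.1349, 0.2057]
tool_rot: [-0.0, 0.586, 0.81, 0.0]
contact_force: [-0.4, 1.6, -1.1]
gripper_width: 0.367
grasp_force: 41.0
```

```bash
for i in 1 2; do python3 -m jog '[[0,0,0.07,0],[0,0,0.15,0],[0,0,0.15,0],[0,0,0.15,0]]'|grep -E "eef|contact"; done;  python3 -m jog '[[0,0,0.07,0],[0,0,0.15,0],[0,0,0.15,0],[0,0,0.15,0]]'
```

```text
eef_pos: [0.5422, 0.1348, 0.2043]
contact_force: [1.7, 1.1, -2.1]
eef_pos: [0.5422, 0.1348, 0.2028]
contact_force: [1.6, 1.2, -1.6]
t: 8.4
eef_pos: [0.5424, 0.1349, 0.2025]
tool_rot: [0.0, 0.586, 0.81, 0.0]
contact_force: [-2.0, 0.5, 7.4]
gripper_width: 0.366
grasp_force: 41.9
```

The hub rests on the upper ribs (7 N at TCP z 0.2025). I turn it under light pressure.

```bash
python3 -m jog '[[0,0,0.05,0.06],[0,0,0.05,0.12],[0,0,0.05,0.18],[0,0,0.05,0.24],[0,0,0.05,0.3],[0,0,0.05,0.36],[0,0,0.05,0.42],[0,0,0.05,0.48]]'; python3 -c "
from station import bot
o=bot.get_obs();print(o['q'].round(2),o['torque'].round(2))"
```

```text
t: 9.07
eef_pos: [0.5424, 0.1355, 0.2024]
tool_rot: [0.0, 0.763, 0.647, 0.001]
contact_force: [-2.0, 0.8, 9.6]
gripper_width: 0.366
grasp_force: 42.1
[ 0.05  0.36 -0.5   1.84  0.2   0.99 -0.7 ] [0.33 0.77 0.02]
```

```bash
python3 -m jog '[[0,0,0.02,0.06],[0,0,0.02,0.12],[0,0,0.02,0.18],[0,0,0.02,0.24],[0,0,0.02,0.3],[0,0,0.02,0.36],[0,0,0.02,0.36]]'|grep -E "eef|contact"; python3 -m jog '[[0,0,0,0.06],[0,0,0,0.12],[0,0,0,0.18],[0,0,0,0.24],[0,0,0,0.3],[0,0,0,0.36],[0,0,0,0.36]]'|grep -E "eef|contact"
```

```text
eef_pos: [0.5419, 0.1354, 0.2008]
contact_force: [0.5, 2.8, -0.8]
eef_pos: [0.5421, 0.1357, 0.2005]
contact_force: [1.4, 4.0, -2.4]
```

It dropped, so the upper collar is meshed. I slide down to the lower collar.

```bash
python3 -m jog '[[0,0,0.15,0],[0,0,0.3,0],[0,0,0.45,0],[0,0,0.6,0],[0,0,0.6,0]]'|grep -E "eef|contact"; python3 -m jog '[[0,0,0.15,0],[0,0,0.3,0],[0,0,0.4,0],[0,0,0.4,0]]'|grep -E "eef|contact"; python3 -m jog '[[0,0,0.1,0],[0,0,0.2,0],[0,0,0.2,0],[0,0,0.2,0]]'|grep -E "eef|contact"
```

```text
eef_pos: [0.5422, 0.1353, 0.1944]
contact_force: [1.2, 5.1, -1.3]
eef_pos: [0.5423, 0.1355, 0.1905]
contact_force: [0.7, 5.5, -1.4]
eef_pos: [0.5423, 0.1355, 0.1887]
contact_force: [1.3, 5.1, -0.2]
```

```bash
python3 -m jog '[[0.04,-0.05,0.05,0],[0.04,-0.05,0.15,0],[0.04,-0.05,0.15,0]]'|grep -E "eef|contact"; python3 -m jog '[[0,0,0,-0.06],[0,0,0,-0.12],[0,0,0,-0.18],[0,0,0,-0.24],[0,0,0,-0.3],[0,0,0,-0.36],[0,0,0,-0.36]]'|grep -E "eef|contact"
```

```text
eef_pos: [0.5426, 0.1358, 0.1885]
contact_force: [-2.7, 4.4, 10.5]
eef_pos: [0.5423, 0.1354, 0.1873]
contact_force: [1.0, 4.3, 0.7]
```

```bash
python3 -m jog '[[0,0,0.1,0],[0,0,0.2,0],[0,0,0.3,0],[0,0,0.3,0]]'|grep -E "eef|contact"; python3 -m jog '[[0,0,0.15,0],[0,0,0.3,0],[0,0,0.4,0],[0,0,0.4,0]]'|grep -E "eef|contact"
```

```text
eef_pos: [0.5422, 0.1354, 0.1838]
contact_force: [1.8, 5.8, -1.4]
eef_pos: [0.5422, 0.1354, 0.1799]
contact_force: [1.9, 4.1, -1.9]
```

```bash
python3 -m jog '[[0,0,0.15,0],[0,0,0.3,0],[0,0,0.4,0],[0,0,0.4,0]]'|grep -E "eef|contact"; python3 -m jog '[[0,0,0.07,0],[0,0,0.15,0],[0,0,0.2,0],[0,0,0.2,0]]'|grep -E "eef|contact"
```

```text
eef_pos: [0.5423, 0.1355, 0.1758]
contact_force: [2.1, 5.4, -0.9]
eef_pos: [0.5424, 0.1356, 0.1749]
contact_force: [0.3, 5.6, 6.7]
```

It's seated (0.1749 against an expected 0.1745). I press slightly more, let go, back off and verify.

```bash
python3 -m jog '[[0,0,0.05,0],[0,0,0.1,0],[0,0,0.1,0.03],[0,0,0.1,-0.03],[0,0,0.1,0],[0,0,0.1,0]]'|grep -E "eef|contact"; python3 -m jog '[[0,0,-0.1,0],[0,0,-0.1,0],[0,0,-0.1,0],[0,0,-0.1,0],[0,0,-0.1,0],[0,0,-0.1,0],[0,0,-0.1,0],[0,0,-0.1,0]]' -1;  python3 -m jog '[[0,0,-1,0],[0,0,-3,0],[0,0,-6,0],[0,0,-10,0],[0,0,-14,0],[0,0,-16,0],[0,0,-16,0],[0,0,-16,0]]' 
python3 - <<'E'
from h import *
for n in('wrist','top','side'):
    c,P=cam(n);save(c,'f_'+n+'.png');Q=P.reshape(-1,3)
    m=Q[(np.hypot(Q[:,0]-.5425,Q[:,1]-.135)<.03)&(Q[:,2]>.195)&(Q[:,2]<.23)]
    if len(m):print(n,len(m),np.median(m[:,2]),np.percentile(m[:,2],95),cv2.minAreaRect(m[:,:2].astype(np.float32)))
w=cv2.imread('pics/f_wrist.png')[:,80:480];s=cv2.resize(cv2.imread('pics/f_side.png')[100:240,220:353],(400,420))
cv2.imwrite('pics/final.png',np.hstack([w,s]))
E
```

```text
eef_pos: [0.5427, 0.1356, 0.1748]
contact_force: [-1.0, 4.5, 12.8]
t: 14.65
eef_pos: [0.5421, 0.1352, 0.174]
tool_rot: [0.0, 0.865, 0.501, -0.0]
contact_force: [0.5, 0.9, -0.2]
gripper_width: 0.999
grasp_force: 0.0
t: 15.32
eef_pos: [0.5427, 0.1357, 0.3362]
tool_rot: [0.001, 0.865, 0.501, 0.002]
contact_force: [-0.2, 0.3, -0.1]
gripper_width: 1.001
grasp_force: 0.0
wrist 1640 0.20631237136841313 0.20754184164494144 ((0.5421516299247742, 0.1356690675020218), (0.03973793983459473, 0.03195890784263611), 60.1153678894043)
top 195 0.20583437973119167 0.20959906762785907 ((0.5415581464767456, 0.13527727127075195), (0.04029301926493645, 0.03176034241914749), 57.91731262207031)
side 105 0.205399253251277 0.2088337998824929 ((0.5418654084205627, 0.13189923763275146), (0.041513778269290924, 0.032674796879291534), 63.33100891113281)
```

View pics/final.png

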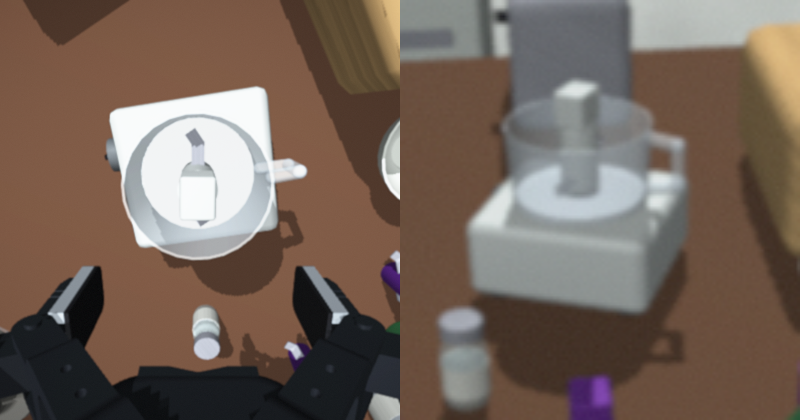

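The blade stands upright in the bowl ((197,195) wrist, (578,140) side). Its head top measures 0.206 m, which matches the seat (0.101 m) plus the 0.105 m hub. It is fully home and released.

```bash
python3 -c "
from station import bot
print(bot.hand_in())"
```

```text
the job is handed in; nothing more can be done
None
```

The steel chopping blade is fully home on the spindle, meshed with the upper collar and then the lower one, and released; the highest bearing force read was about 13 N, and the job was handed in after about 15 s of robot time.

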